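Box the matching pump end cap and secure the lid

TASK

Each of the two open boxes holds one pump end cap and waits for a second of the same pattern. Lay the loose end cap from the bench flat, boss up, in the free half of the box that holds its match, then shut that box's lid fully and, once it is shut, turn its turnbutton square across the lid. Leave the other box open with its cap and turnbutton as they are, and do not shift the tools and other parts lying about.

Things in the scene. Friction and masses are not known exactly. Their poses are not given: they have to be found in the camera images.
- spare_cap: the loose end cap on the bench, bare cast metal: a flat base 10 mm thick with two ears (76 mm long over the ears along its x axis, 46 mm wide along y) and a round boss, 28 mm diameter, standing up from the middle to 36 mm above the underside. Origin at the centre of the underside, z up along the boss. About 0.3 kg
- eared_cap: end cap of the same shape and size as the loose one, with two ears, lying in one half of one of the two boxes (which box varies). Origin and axes as for the loose one
- round_cap: end cap of the other pattern, lying in one half of the other box: round base 68 mm diameter, 10 mm thick, the same 28 mm boss to 36 mm. Origin at the centre of the underside, z up
- box_left: plywood box on the robot's left, fixed: 140 mm along its x, 200 along y, rim 45 high; walls and floor 5 mm; a rib along x at y = 0 (top 17 mm above the bench) makes two halves, each 130 x 93 mm, centred at y = +/-49 mm. Origin: centre of the underside. Its +x side has the lid's hinge and faces outwards; its -x side has the turnbutton, on a block 30 mm out, and faces the bench's middle
- lid_left (a joint): angle of the lid of the robot's left box, rad: 0 shut flat on the rim, 1.57 upright, more leaning outwards, stop at 2.1. The lid is a 140 x 200 mm plywood sheet, 6 mm thick, without handle. Its stiff hinge lets it stand by itself above about 0.9 rad; below that it sinks shut
- lid_left_edge (a point): middle of the free edge of the robot's left box's lid, on its outer face (the top face when shut), 140 mm from the hinge
- lid_left_hinge (a point): middle of the hinge line of that lid, on its inner face, 45 mm above the bench; the hinge runs along the box's y
- turnbutton_left (a joint): angle of the turnbutton of the robot's left box, rad: 0 lying along the box's edge, clear of the lid; 1.571 (stop) square across the edge, over the lid. Grows clockwise seen from above; stays where it is left
- turnbutton_left_grip (a point): on that turnbutton's upright pivot axis, 72 mm above the bench, 86 mm from the box's centre along its -x: middle of the finger grip, an upright fin 36 mm long, 10 mm thick, from 61 to 83 mm above the bench. The fin runs along the flat bar under it (70 x 16 x 7 mm, pivoted at its middle); the point's y axis runs along both
- box_right: plywood box on the robot's right, fixed: 140 mm along its x, 200 along y, rim 45 high; walls and floor 5 mm; a rib along x at y = 0 (top 17 mm above the bench) makes two halves, each 130 x 93 mm, centred at y = +/-49 mm. Origin: centre of the underside. Its +x side has the lid's hinge and faces outwards; its -x side has the turnbutton, on a block 30 mm out, and faces the bench's middle
- lid_right (a joint): angle of the lid of the robot's right box, rad: 0 shut flat on the rim, 1.57 upright, more leaning outwards, stop at 2.1. The lid is a 140 x 200 mm plywood sheet, 6 mm thick, without handle. Its stiff hinge lets it stand by itself above about 0.9 rad; below that it sinks shut
- lid_right_edge (a point): middle of the free edge of the robot's right box's lid, on its outer face (the top face when shut), 140 mm from the hinge
- lid_right_hinge (a point): middle of the hinge line of that lid, on its inner face, 45 mm above the bench; the hinge runs along the box's y
- turnbutton_right (a joint): angle of the turnbutton of the robot's right box, rad: 0 lying along the box's edge, clear of the lid; 1.571 (stop) square across the edge, over the lid. Grows clockwise seen from above; stays where it is left
- turnbutton_right_grip (a point): on that turnbutton's upright pivot axis, 72 mm above the bench, 86 mm from the box's centre along its -x: middle of the finger grip, an upright fin 36 mm long, 10 mm thick, from 61 to 83 mm above the bench. The fin runs along the flat bar under it (70 x 16 x 7 mm, pivoted at its middle); the point's y axis runs along both
- wrench: bystander: steel wrench, 160 mm, lying beyond the middle of the bench. Origin at the middle of its underside
- screwdriver: bystander: screwdriver, 190 mm, lying near the robot on its left. Origin at the middle of its underside
- big_nut: bystander: hexagon nut, about 40 mm across, 16 mm high, lying near the robot. Origin at its underside
- grease_tin: bystander: metal tin, 68 mm diameter, 75 mm high, standing beyond the left box. Origin at its underside
- seal_ring: bystander: black rubber seal ring, 90 mm outside diameter, 9 mm high, lying beyond the right box. Origin at its underside
- bolt: bystander: steel bolt lying flat near the robot, 58 mm long, head 22 mm. Origin on the bench under its middle
Not all that is in view belongs to the job. Leave any turquoise look-alike of the spare_cap alone. Leave any blue look-alike of the round_cap alone.

How it is judged:
On the way, in this order (a step that is already met when the one before it is completed fails the run):
1. the loose cap lies flat in the box that holds its match, let go, with that lid still open (((horizontal distance between eared_cap and box_left below 0.13 m and ((x of spare_cap in the frame of box_left between -0.06 and 0.06 m and y of spare_cap in the frame of box_left between -0.09 and 0.09 m and z of spare_cap in the frame of box_left below 0.01 m and angle between spare_cap's own z axis and vertical below 0.12 rad) and value of joint lid_left above 0.3 rad)) or (horizontal distance between eared_cap and box_right below 0.13 m and ((x of spare_cap in the frame of box_right between -0.06 and 0.06 m and y of spare_cap in the frame of box_right between -0.09 and 0.09 m and z of spare_cap in the frame of box_right below 0.01 m and angle between spare_cap's own z axis and vertical below 0.12 rad) and value of joint lid_right above 0.3 rad))) and contact force between the fingers and spare_cap below 0.3 N), for 0.2 s.
2. that box's lid is shut, its turnbutton not yet across (((horizontal distance between eared_cap and box_left below 0.13 m and (value of joint lid_left below 0.035 rad and value of joint turnbutton_left below 0.7 rad)) or (horizontal distance between eared_cap and box_right below 0.13 m and (value of joint lid_right below 0.035 rad and value of joint turnbutton_right below 0.7 rad)))), for 0.2 s.
3. its turnbutton is turned across the shut lid (((horizontal distance between eared_cap and box_left below 0.13 m and (value of joint lid_left below 0.035 rad and value of joint turnbutton_left above 1.3 rad)) or (horizontal distance between eared_cap and box_right below 0.13 m and (value of joint lid_right below 0.035 rad and value of joint turnbutton_right above 1.3 rad)))), for 0.2 s.
At the end, for the whole second after the job is handed in: Both eared caps lie flat (5 mm, 0.12 rad) in one box, its lid shut (under 0.035 rad), its turnbutton across (over 1.3 rad); the round cap lies flat in the other box within 30 mm of its start, that lid's edge within 40 mm of its start, its turnbutton under 0.45 rad; the rest within 30 mm (((horizontal distance between eared_cap and box_left below 0.13 m and ((x of spare_cap in the frame of box_left between -0.06 and 0.06 m and y of spare_cap in the frame of box_left between -0.09 and 0.09 m and z of spare_cap in the frame of box_left below 0.01 m and angle between spare_cap's own z axis and vertical below 0.12 rad) and (x of eared_cap in the frame of box_left between -0.06 and 0.06 m and y of eared_cap in the frame of box_left between -0.09 and 0.09 m and z of eared_cap in the frame of box_left below 0.01 m and angle between eared_cap's own z axis and vertical below 0.12 rad) and (x of round_cap in the frame of box_right between -0.06 and 0.06 m and y of round_cap in the frame of box_right between -0.09 and 0.09 m and z of round_cap in the frame of box_right below 0.01 m and angle between round_cap's own z axis and vertical below 0.12 rad) and value of joint lid_left below 0.035 rad and value of joint turnbutton_left above 1.3 rad and linear speed of spare_cap below 0.02 m/s and distance of lid_right_edge from where it was at the start of the episode below 0.04 m and distance of round_cap from where it was at the start of the episode below 0.03 m and value of joint lid_right above 1.2 rad and value of joint turnbutton_right below 0.45 rad)) or (horizontal distance between eared_cap and box_right below 0.13 m and ((x of spare_cap in the frame of box_right between -0.06 and 0.06 m and y of spare_cap in the frame of box_right between -0.09 and 0.09 m and z of spare_cap in the frame of box_right below 0.01 m and angle between spare_cap's own z axis and vertical below 0.12 rad) and (x of eared_cap in the frame of box_right between -0.06 and 0.06 m and y of eared_cap in the frame of box_right between -0.09 and 0.09 m and z of eared_cap in the frame of box_right below 0.01 m and angle between eared_cap's own z axis and vertical below 0.12 rad) and (x of round_cap in the frame of box_left between -0.06 and 0.06 m and y of round_cap in the frame of box_left between -0.09 and 0.09 m and z of round_cap in the frame of box_left below 0.01 m and angle between round_cap's own z axis and vertical below 0.12 rad) and value of joint lid_right below 0.035 rad and value of joint turnbutton_right above 1.3 rad and linear speed of spare_cap below 0.02 m/s and distance of lid_left_edge from where it was at the start of the episode below 0.04 m and distance of round_cap from where it was at the start of the episode below 0.03 m and value of joint lid_left above 1.2 rad and value of joint turnbutton_left below 0.45 rad)))); the robot touches nothing.
It fails at once if the other box's lid is moved by more than 60 mm at its edge ((horizontal distance between eared_cap and box_left below 0.13 m and distance of lid_right_edge from where it was at the start of the episode above 0.06 m) or (horizontal distance between eared_cap and box_right below 0.13 m and distance of lid_left_edge from where it was at the start of the episode above 0.06 m)).
It fails at once if a tool or other part lying about is shifted by more than 30 mm (distance of any of wrench, screwdriver, big_nut, grease_tin, seal_ring, bolt from where it was at the start of the episode above 0.03 m).
It also fails if it takes over 72 s, if anything falls off the work surface, if the arm or the gripper's body presses on something with over 40 N, if the wrist force passes 120 N, or if a joint passes its speed limit or range.

ROBOT

A 6-joint arm with a two-finger parallel gripper is mounted at the origin on the work surface. World frame = base frame: x ahead of the robot, y to its left, z up, the work surface at z = 0. Lengths are in m, angles in rad, forces in N, time in s.
With the tool pointing down it reaches from about 0.25 to 0.725 m from the base axis. Payload 4 kg.
Tool frame: the origin (TCP) lies between the finger pads; the fingertips stand 8 mm ahead of it and the grasp point (between the pads) lies 11 mm behind it (bot.tip_reach is the distance from the TCP to the fingertips, in m); z points along the fingers, y is the line along which they close (so a half turn about z gives the same grasp; the last joint's range is limited). The gripper opens to 85 mm and grips with 20 to 120 N. Pads are 22 mm wide; open, the fingers measure 114 mm over their backs; the gripper's body (76 mm by 85 mm) begins 54 mm behind the grasp point. The pads swing forward as they close: fully open they stand 13 mm farther back than shut.
Start: joints at [1.341, 0.241, 0.005, 1.335, 0, 1.571], TCP at [0.114, 0.487, 0.239] pointing down, gripper open.
Joint ranges: [-2.72, 2.72], [-1.05, 1.87], [-1.09, 1.28], [-1.99, 2.15], [-1.42, 1.44], [-3.14, 3.14]. Speed limits (rad/s): [2.79, 2.79, 3.14, 3.14, 3.14, 3.14].

INTERFACE

Orientations are given as a unit quaternion [x, y, z, w].
In Python, from workcell import bot gives the robot as it stands.
- The arm moves only by the tool move_arm, never from a script. Its argument "deltas" is a list of rows, each a list of 7 numbers: the opening, from 0 (shut) to 1 (fully open), then the shift along the tool's x, y, z in mm, then the turn, a rotation vector about the tool's x, y, z in degrees. In form: [[gripper, tx, ty, tz, ax, ay, az], ...]. A call has 1 to 10 rows; each row shifts and turns the commanded pose from where the row before left it, along the tool's axes as they then stand; what a row does not reach is not made up. A row lasts 1/12 s, in which the tool goes at most 41.7 mm and 7.16 degrees, less where a joint would pass 70% of its speed; a pose out of reach is approached as far as the arm can. A call is refused whole if a number of a shift passes 41.7 or a number of a turn 7.16, either way. A call with a gripper value outside its range is refused whole. The fingers move at their own pace and stop on an object; the grip force is fixed at half the most. Time passes only in rows, so rows that do not move let the fingers close. It gives the time, the measured TCP pose, the force, the opening and the grip force at its end, in the units of the state.
- bot.get_obs(): the state, without advancing time (a new reading comes with each control period).
- bot.camera(name): name is "side" or "top"; returns the picture (384x512x3 uint8, blue, green, red); there is no depth.
- bot.calibration(name): a dict with "K" (3x3 intrinsics, pixels), "position" and "orientation" of the camera in the world. Camera axes: x right, y down, z forward; pixel columns grow to the right and rows downward; lengths in m; the calibration is good to about 2 mm. A picture is of the moment at which its call begins. calibration takes no time and is no camera call.
- bot.job_done(): hands the job in; it is judged then, once.
Trained networks look in the newest picture that a camera, given by its name, has taken for a name from the list of things; names that differ only in an ending like _2 or _b are one class to them, and where a whole thing is asked for, a point or a joint stands for the part that bears it (a point fixed in the world has none). Each returns a list of dicts, best first, with "conf" (0 to 1); they miss things now and then, are a little off and sometimes report something else, mostly with a low value. They report only what shows in the picture. A call takes as long as a camera call. They do not tell look-alikes from the thing itself.
- bot.outline_of(query, camera): "pixels" (384x512 bool, what is visible of it) and "rect" ([left, top, width, height] in pixels, round what is visible of it).
The state is a dict: "clock": time; "joint_pos": joint angles; "joint_vel": joint speeds; "tau": joint torques, N m; "eef_pos": TCP position; "tool_rot": TCP orientation; "ft_force": force on the tool from outside, world axes, zero at the start; "ft_torque": the same for the moment, N m; "grip_width": finger opening in m; "grasp_force": force on a finger pad.
Only numpy, scipy, OpenCV 4.12 (cv2) and the standard library are available. Lean on these libraries where they do the work, as an engineer would, in place of code of your own. Each camera call takes 0.05 s, during which the arm holds its last target. There are 200 camera calls.

## Working session

There is one attempt and no reset: what is moved stays moved. The work goes in short steps, Python scripts to look and compute and a tool call to move; the robot and the scene stay as the last step left them, time stands still between calls to the robot, and variables do not carry over. Pictures are saved under pics/ and viewed, at most 10 in all, crops included, and the job is handed in when it is done.

Besides the shell and the picture viewer there is one more tool, called after "Emit:" by a JSON object that holds its "method" and its "body". move_arm: Moves the arm, as the interface text tells. Its arguments: {"type":"object","properties":{"deltas":{"type":"array","items":{"type":"array","items":{"type":"number"}}}},"required":["deltas"]}

```bash
mkdir -p pics
cat > h.py <<'E'
import numpy as np, cv2
from scipy.spatial.transform import Rotation as R
from workcell import bot
def ray(cam,u,v):
    c=bot.calibration(cam);d=np.linalg.inv(np.array(c["K"]))@[u,v,1]
    return np.array(c["position"]),R.from_quat(c["orientation"]).as_matrix()@d
def at(cam,u,v,z):
    p,d=ray(cam,u,v);return p+d*(z-p[2])/d[2]
def proj(cam,P):
    c=bot.calibration(cam);q=R.from_quat(c["orientation"]).inv().apply(np.atleast_2d(P)-np.array(c["position"]))@np.array(c["K"]).T
    return q[:,:2]/q[:,2:]
E
python3 - <<'E'
from h import *
for c in("top","side"):
    im=bot.camera(c);cv2.imwrite(f"pics/{c}0.png",im)
    k=bot.calibration(c);print(c,np.round(k["position"],3),np.round(R.from_quat(k["orientation"]).as_matrix(),2).tolist(),np.round(k["K"],0).tolist())
    for n in ["spare_cap","eared_cap","round_cap","box_left","box_right","turnbutton_left_grip","turnbutton_right_grip","lid_left","lid_right"]:
        for o in bot.outline_of(n,c)[:4]:
            m=o["pixels"];v,u=np.nonzero(m);print(n,round(o["conf"],2),o["rect"],int(m.sum()),np.round([u.mean(),v.mean()],1),np.round(at(c,u.mean(),v.mean(),0.01)[:2],3))
a=cv2.imread("pics/top0.png");cv2.imwrite("pics/top0b.png",cv2.resize(a,(800,600)))
E
```

```text
top [ 0.364 -0.027  1.087] [[0.01, -0.99, 0.17], [-1.0, -0.01, -0.0], [0.0, -0.17, -0.99]] [[367.0, 0.0, 249.0], [0.0, 367.0, 195.0], [0.0, 0.0, 1.0]]
spare_cap 0.71 [240.7, 185.4, 16.6, 23.1] 263 [248.  196.5] [ 0.545 -0.023]
spare_cap 0.55 [226.9, 220.3, 14.9, 20.9] 242 [235.  230.4] [0.444 0.014]
eared_cap 0.8 [151.5, 222.5, 25.1, 11.7] 271 [164.2 229. ] [0.446 0.222]
round_cap 0.94 [362.9, 209.6, 18.6, 22.5] 344 [374.  220.8] [ 0.475 -0.395]
round_cap 0.61 [306.5, 182.2, 19.8, 25.4] 405 [317.4 194.6] [ 0.552 -0.23 ]
round_cap 0.56 [149.0, 223.6, 29.9, 9.4] 287 [164.4 229.1] [0.446 0.221]
round_cap 0.38 [113.2, 261.1, 45.6, 52.7] 442 [139.6 291.8] [0.267 0.283]
box_left 0.81 [104.4, 158.2, 98.2, 91.9] 5706 [149.  207.5] [0.51 0.27]
box_left 0.6 [339.3, 173.9, 32.2, 78.2] 1610 [353.3 212.2] [ 0.5   -0.335]
box_right 0.8 [282.8, 169.8, 86.5, 80.3] 4978 [327.6 212.8] [ 0.498 -0.259]
box_right 0.62 [184.5, 203.4, 11.6, 21.3] 149 [191.1 213.1] [0.494 0.145]
turnbutton_left_grip 0.42 [186.8, 205.0, 10.2, 20.0] 141 [190.7 213.5] [0.493 0.146]
turnbutton_right_grip 0.55 [283.3, 194.1, 11.
[... 826 characters left out ...]
 0.55 [256.1, 281.8, 11.9, 23.2] 148 [262.3 292.8] [0.435 0.213]
box_left 0.68 [153.0, 233.8, 134.8, 99.7] 8173 [223.6 281.4] [0.524 0.203]
box_right 0.68 [242.5, 121.1, 91.1, 90.6] 5890 [293.1 168.9] [ 0.52  -0.377]
turnbutton_left_grip 0.81 [236.4, 239.4, 31.4, 17.9] 372 [250.4 248.3] [0.509 0.073]
turnbutton_left_grip 0.25 [155.3, 233.1, 109.1, 84.9] 5028 [210.8 274.2] [0.56  0.189]
turnbutton_right_grip 0.25 [236.4, 242.2, 31.3, 14.6] 327 [250.3 247.8] [0.51  0.072]
lid_left 0.57 [156.7, 236.2, 106.1, 84.5] 5078 [210.7 274.2] [0.56 0.19]
lid_right 0.71 [267.4, 122.7, 68.9, 54.9] 2925 [299.8 148.9] [ 0.538 -0.543]
lid_right 0.49 [195.1, 179.3, 30.6, 16.5] 228 [208.3 186.5] [ 0.733 -0.186]
```

View pics/top0b.png

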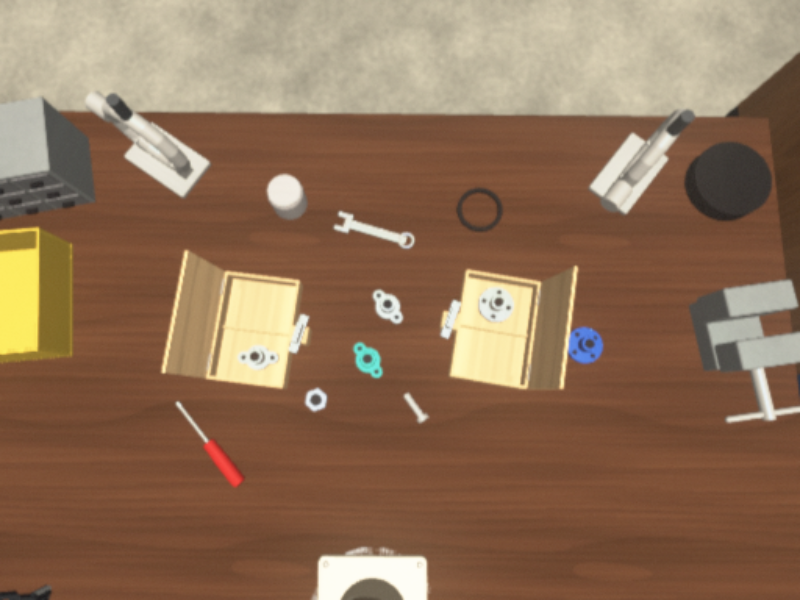

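View pics/side0.png

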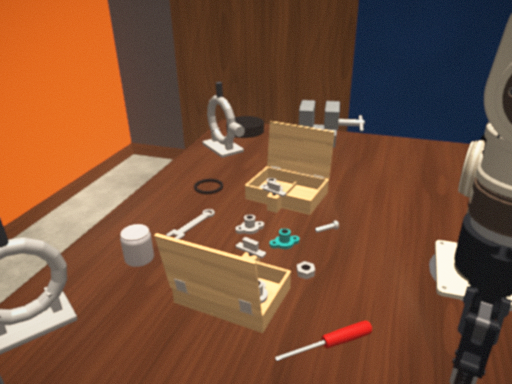

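The loose-cap candidates in the top image are the bare-metal one at (248,196) and the turquoise one at (235,230). The metal one fits the description. Its eared match is in the left box, near half, at (164,229). An enlarged crop should confirm this and give the box corners.

Run:
```python
from h import *
a=cv2.imread("pics/top0.png")[150:270,100:260];cv2.imwrite("pics/crop1.png",cv2.resize(a,(800,600),interpolation=cv2.INTER_CUBIC))
```

```text
(no output)
```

View pics/crop1.png

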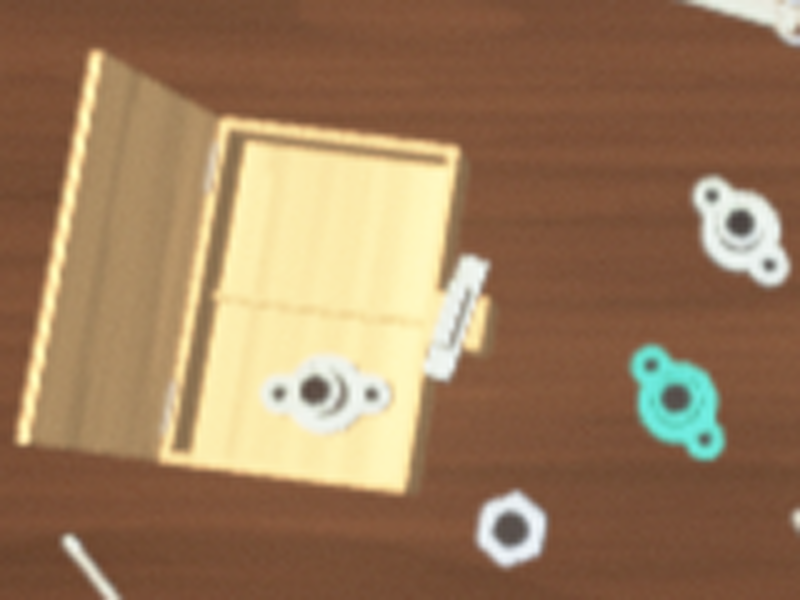

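The crop (px = 100+X/5, 150+Y/5) confirms the bare-metal eared cap, with ear holes at crop (712,196) and (770,265). The match lies in the near half of the left box and the far half is free. The button bar runs from (475,258) to (437,378).

Run:
```python
from h import *
from scipy.optimize import least_squares
g=lambda X,Y,z:at("top",100+X/5-.4,150+Y/5-.4,z)
C=[g(X,Y,.045)[:2] for X,Y in [(459,146),(222,118),(162,460),(410,493)]]
L=np.array([[-.07,-.1],[.07,-.1],[.07,.1],[-.07,.1]])
f=lambda p:((p[:2]+L@np.array([[np.cos(p[2]),np.sin(p[2])],[-np.sin(p[2]),np.cos(p[2])]]))-C).ravel()
s=least_squares(f,[.5,.25,1.57]);p=s.x;print("box",p.round(4),"res mm",(s.fun*1e3).round(1))
M=np.array([[np.cos(p[2]),-np.sin(p[2])],[np.sin(p[2]),np.cos(p[2])]])
w=lambda x,y:(p[:2]+M@[x,y]).round(4)
print("grip",w(-.086,0),"free half",w(0,-.049),"lidctr",w(0,0),"hinge",w(.07,0),"shut edge",w(-.07,0))
print("fin px",[ (g(457,318,.083)[:2]).round(4)])
a,b=g(475,258,.06),g(437,378,.06);print("bar",(a+b)[:2]/2,np.linalg.norm(a-b),"dir",np.degrees(np.arctan2(*(a-b)[1::-1])),"box -y dir",np.degrees(p[2])-90)
a,b=g(712,196,.01),g(770,265,.01);print("spare",(a+b)[:2]/2,np.linalg.norm(a-b),"dir",np.degrees(np.arctan2(*(a-b)[1::-1])))
print("boss",g(740,222,.036)[:2])
for m,n in[((283.6,240.4),"turq"),((249,225.5),"spare side")]:print(n,at("side",*m,.012)[:2])
a,b=g(278,394,.01),g(373,394,.01);print("eared",M.T@((a+b)[:2]/2-p[:2]),np.linalg.norm(a-b))
# lid edge angle from the two free corners
from numpy import sin,cos
def r(t):
    h=np.array([[*w(.07,-.1),.045],[*w(.07,.1),.045]]);d=-M[:,0]
    P=h+.14*np.array([cos(t)*d[0],cos(t)*d[1],sin(t)]);return (proj("top",P)-[[100+97/5-.4,150+52/5-.4],[100+22/5-.4,150+441/5-.4]]).ravel()
q=least_squares(lambda t:r(t[0]),[1.7]);print("lid",q.x,q.fun)
o=bot.get_obs();print(o["eef_pos"],R.from_quat(o["tool_rot"]).as_matrix().round(3).tolist(),o["clock"],bot.tip_reach)
```

```text
box [0.4981 0.2218 1.4597] res mm [-0.1 -0.5 -0.1 -0.  -0.8 -0.5  1.   1. ]
grip [0.4886 0.1363] free half [0.5468 0.2164] lidctr [0.4981 0.2218] hinge [0.5059 0.2914] shut edge [0.4904 0.1522]
fin px [array([0.4847, 0.1333])]
bar [0.48766849 0.13745783] 0.07081639880294341 dir -15.58544084878343 box -y dir -6.367890799324385
spare [ 0.54740156 -0.02243124] 0.05419587805672684 dir 40.139912159868324
boss [ 0.54793186 -0.02196584]
turq [0.44172477 0.02155431]
spare side [ 0.54364729 -0.01610869]
eared [-0.00686862  0.04969389] 0.05573314839717442
lid [1.75581169] [-0.22058179 -0.2894611   0.18680925  0.39896647]
[0.11389961 0.48685282 0.23932471] [[-0.974, 0.228, 0.0], [0.228, 0.974, 0.0], [-0.0, 0.0, -1.0]] 1.0 0.008
```

Emit:
{"method": "move_arm", "body": {"deltas": [[0.7,0,0,0,0,0,-6.8],[0.7,-28.7,-26.9,0,0,0,0],[0.7,-28.7,-26.9,0,0,0,0],[0.7,-28.7,-26.9,0,0,0,0],[0.7,-28.7,-26.9,0,0,0,0],[0.7,-28.7,-26.9,0,0,0,0],[0.7,-28.7,-26.9,0,0,0,0],[0.7,-28.7,-26.9,0,0,0,0],[0.7,-28.7,-26.9,0,0,0,0],[0.7,-28.7,-26.9,0,0,0,0]]}}

```text
clock: 1.83
eef_pos: [0.3447, 0.216, 0.2397]
tool_rot: [0.055, 0.998, 0.0, 0.0]
ft_force: [1.6, 0.8, -0.0]
grip_width: 0.0597
grasp_force: 0.0
```

Emit:
{"method": "move_arm", "body": {"deltas": [[0.7,-28.7,-26.9,0,0,0,0],[0.7,-28.7,-26.9,0,0,0,0],[0.7,-28.7,-26.9,0,0,0,0],[0.7,-28.7,-26.9,0,0,0,0],[0.7,-28.7,-26.9,0,0,0,0],[0.7,-28.7,-26.9,0,0,0,0],[0.7,-28.7,-26.9,0,0,0,0],[0.7,-28.7,-26.9,0,0,0,0],[0.7,0,0,0,0,0,0],[0.7,0,0,0,0,0,0]]}}

```text
clock: 2.67
eef_pos: [0.5487, -0.0235, 0.2383]
tool_rot: [0.057, 0.998, 0.0, -0.001]
ft_force: [-0.1, -0.3, -0.2]
grip_width: 0.0595
grasp_force: 0.0
```

Emit:
{"method": "move_arm", "body": {"deltas": [[0.7,1,1,36,0,0,0],[0.7,0,0,36,0,0,0],[0.7,0,0,36,0,0,0],[0.7,0,0,36,0,0,0],[0.7,0,0,28,0,0,0],[0.7,0,0,18,0,0,0],[0.7,0,0,14,0,0,0],[0.7,0,0,8,0,0,0],[0.7,0,0,5,0,0,0],[0.7,0,0,0,0,0,0]]}}

```text
clock: 3.5
eef_pos: [0.5464, -0.0198, 0.022]
tool_rot: [0.055, 0.998, 0.0, -0.001]
ft_force: [-0.1, 0.6, 0.1]
grip_width: 0.0599
grasp_force: 0.0
```

Emit:
{"method": "move_arm", "body": {"deltas": [[0,0,0,0,0,0,0],[0,0,0,0,0,0,0],[0,0,0,0,0,0,0],[0,0,0,0,0,0,0],[0,0,0,0,0,0,0],[0,0,0,0,0,0,0]]}}

```text
clock: 4.0
eef_pos: [0.5484, -0.021, 0.024]
tool_rot: [0.056, 0.998, -0.0, 0.001]
ft_force: [-0.7, -0.7, 6.5]
grip_width: 0.0261
grasp_force: 59.1
```

Emit:
{"method": "move_arm", "body": {"deltas": [[0,0,0,-15,0,0,0],[0,0,0,-30,0,0,0],[0,0,0,-35,0,0,0],[0,0,0,-35,0,0,0],[0,0,0,-25,0,0,0],[0,0,0,0,0,0,0]]}}

```text
clock: 4.5
eef_pos: [0.5509, -0.0207, 0.1686]
tool_rot: [0.056, 0.998, 0.0, 0.006]
ft_force: [0.3, 0.4, -2.6]
grip_width: 0.0261
grasp_force: 59.6
```

Emit:
{"method": "move_arm", "body": {"deltas": [[0,2,18,0,0,0,0],[0,4,30,0,0,0,0],[0,4,36,0,0,0,0],[0,4,36,0,0,0,0],[0,4,36,0,0,0,0],[0,4,36,0,0,0,0],[0,4,28,0,0,0,0],[0,2,16,0,0,0,0],[0,0,0,0,0,0,0],[0,0,0,0,0,0,0]]}}

```text
clock: 5.33
eef_pos: [0.5443, 0.2176, 0.1603]
tool_rot: [0.054, 0.999, -0.001, -0.001]
ft_force: [0.6, 0.2, -4.4]
grip_width: 0.0259
grasp_force: 59.7
```

Run:
```python
from h import *
a=bot.camera("side");cv2.imwrite("pics/side1.png",cv2.resize(a[130:350,120:400],(764,600)))
o=bot.get_obs();print(o["eef_pos"],o["ft_force"],o["grip_width"])
```

```text
[0.54450363 0.21660353 0.16061549] [ 0.5110043  -0.60008631 -2.88096014] 0.02605697613838734
```

View pics/side1.png

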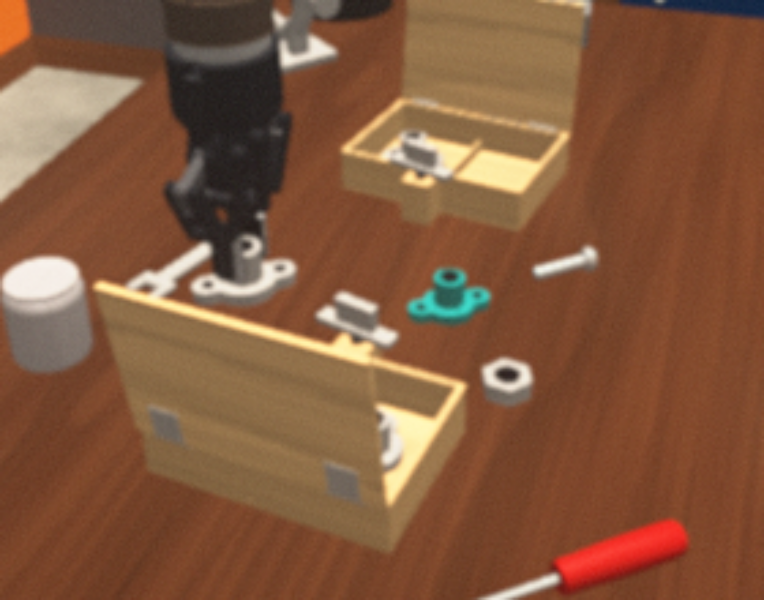

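The cap hangs level, boss gripped, at crop (243,280), above the far half. I'll lower it now.

Emit:
{"method": "move_arm", "body": {"deltas": [[0,-2,0,20,0,0,0],[0,0,0,32,0,0,0],[0,0,0,30,0,0,0],[0,0,0,20,0,0,0],[0,0,0,12,0,0,0],[0,0,0,8,0,0,0],[0,0,0,5,0,0,0],[0,0,0,3,0,0,0],[0,0,0,0,0,0,0],[0,0,0,0,0,0,0]]}}

```text
clock: 6.22
eef_pos: [0.5483, 0.2168, 0.0332]
tool_rot: [0.056, 0.998, 0.0, 0.001]
ft_force: [0.9, 0.2, -4.0]
grip_width: 0.0254
grasp_force: 59.7
```

Emit:
{"method": "move_arm", "body": {"deltas": [[0,0,0,2,0,0,0],[0,0,0,2,0,0,0],[0,0,0,2,0,0,0],[0,0,0,0,0,0,0],[0,0,0,0,0,0,0]]}}

```text
clock: 6.63
eef_pos: [0.5484, 0.2172, 0.029]
tool_rot: [0.055, 0.998, 0.001, 0.001]
ft_force: [-4.4, -0.9, 9.1]
grip_width: 0.0258
grasp_force: 61.2
```

Emit:
{"method": "move_arm", "body": {"deltas": [[0.55,0,0,0,0,0,0],[0.55,0,0,0,0,0,0],[0.55,0,0,0,0,0,0],[0.55,0,0,-8,0,0,0],[0.55,0,0,-25,0,0,0],[0.55,0,0,-38,0,0,0],[0.55,0,0,-40,0,0,0],[0.2,0,0,-40,0,0,0],[0,0,0,-40,0,0,0],[0,0,0,-10,0,0,0]]}}

```text
clock: 7.47
eef_pos: [0.5505, 0.218, 0.2358]
tool_rot: [0.056, 0.998, 0.003, 0.006]
ft_force: [0.7, 0.1, 1.3]
grip_width: 0.011
grasp_force: 0.0
```

Run:
```python
from h import *
a=bot.camera("top");cv2.imwrite("pics/top1.png",cv2.resize(a[150:270,100:260],(800,600)))
print(bot.get_obs()["eef_pos"])
```

```text
[0.55061611 0.21804096 0.23519815]
```

View pics/top1.png

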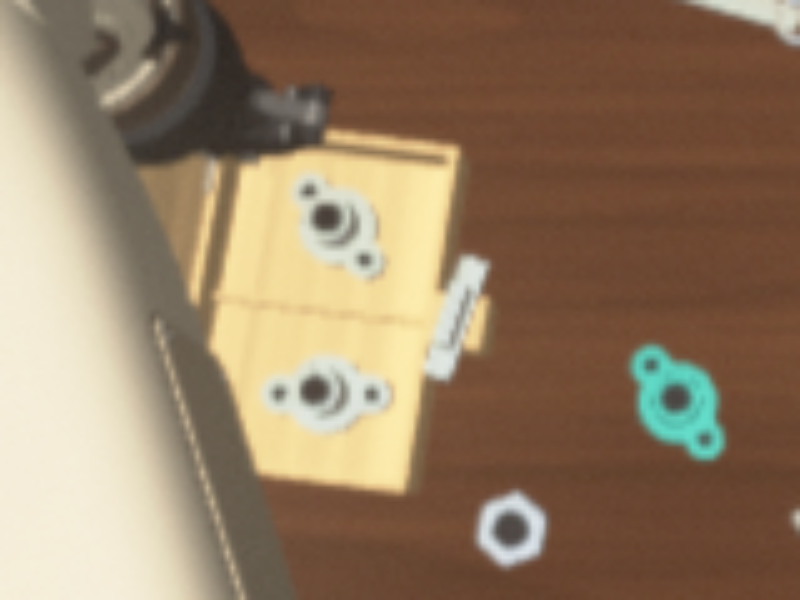

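The cap sits flat in the far half at crop (338,222). Next I go over the lid to its outer side with the fingers shut.

Emit:
{"method": "move_arm", "body": {"deltas": [[0,5,12,-8,0,0,0],[0,12,25,0,0,0,0],[0,12,30,0,0,0,0],[0,12,30,0,0,0,0],[0,12,30,0,0,0,0],[0,12,25,0,0,0,0],[0,10,13,0,0,0,0],[0,5,0,0,0,0,0],[0,0,0,0,0,0,0],[0,0,0,0,0,0,0]]}}

```text
clock: 8.35
eef_pos: [0.4855, 0.3892, 0.2341]
tool_rot: [0.055, 0.998, -0.001, -0.001]
ft_force: [0.2, -0.1, 0.0]
grip_width: -0.0002
grasp_force: 0.0
```

Emit:
{"method": "move_arm", "body": {"deltas": [[0,0,0,20,0,0,0],[0,0,0,30,0,0,0],[0,0,0,24,0,0,0],[0,0,0,10,0,0,0],[0,0,-15,0,0,0,0],[0,0,-20,0,0,0,0],[0,0,-12,0,0,0,0],[0,0,-12,0,0,0,0],[0,0,-12,0,0,0,0],[0,0,-12,0,0,0,0]]}}

```text
clock: 9.18
eef_pos: [0.4775, 0.3069, 0.1536]
tool_rot: [0.056, 0.998, 0.001, 0.001]
ft_force: [-3.3, 1.1, 3.8]
grip_width: 0.0002
grasp_force: 1.9
```

Emit:
{"method": "move_arm", "body": {"deltas": [[0,0,-12,0,0,0,0],[0,0,-12,2,0,0,0],[0,0,-12,3,0,0,0],[0,0,-12,3,0,0,0],[0,0,-12,5,0,0,0],[0,0,-8,5,0,0,0],[0,0,0,0,0,0,0]]}}

```text
clock: 9.77
eef_pos: [0.4686, 0.2371, 0.1319]
tool_rot: [0.057, 0.998, -0.001, -0.001]
ft_force: [-0.6, -0.3, 0.7]
grip_width: 0.0002
grasp_force: 0.0
```

Emit:
{"method": "move_arm", "body": {"deltas": [[0,0,-10,5,0,0,0],[0,0,-10,8,0,0,0],[0,0,-10,10,0,0,0],[0,0,-8,12,0,0,0],[0,0,-4,12,0,0,0],[0,0,0,10,0,0,0],[0,0,0,8,0,0,0],[0,0,0,4,0,0,0],[0,0,0,2,0,0,0],[0,0,0,0,0,0,0]]}}

```text
clock: 10.6
eef_pos: [0.4649, 0.1982, 0.062]
tool_rot: [0.055, 0.998, -0.0, -0.0]
ft_force: [-1.0, 0.0, 0.1]
grip_width: 0.0002
grasp_force: 0.0
```

Emit:
{"method": "move_arm", "body": {"deltas": [[0,0,0,3,0,0,0],[0,0,0,3,0,0,0],[0,0,0,0,0,0,0],[0,0,0,-10,0,0,0],[0,0,0,-30,0,0,0],[0.4,0,0,-30,0,0,0],[0.4,0,0,-20,0,0,7],[0.4,0,0,0,0,0,2.2],[0.4,0,0,0,0,0,0]]}}

```text
clock: 11.35
eef_pos: [0.4664, 0.1986, 0.1486]
tool_rot: [0.136, 0.991, 0.001, 0.002]
ft_force: [0.3, 0.1, -0.7]
grip_width: 0.0341
grasp_force: 0.0
```

Run:
```python
from h import *
a=bot.camera("side");cv2.imwrite("pics/side2.png",cv2.resize(a[130:350,120:400],(764,600)))
o=bot.get_obs();print(o["eef_pos"],R.from_quat(o["tool_rot"]).as_matrix().round(3).tolist(),o["joint_pos"])
G=np.array([.4882,.1368]);m=R.from_quat(o["tool_rot"]).as_matrix();print("to grip mm",m.T@(np.r_[G,.071]-o["eef_pos"])*1e3)
w=lambda x,y,z:np.array([.4981+.1109*x-.9938*y,.2218+.9938*x+.1109*y,z])
P=[w(-.07,-.1,.051),w(-.07,.1,.051),w(.07,.1,.051),w(.07,-.1,.051)]
print(((proj("side",P)-[120,130])*764/280).round(0).tolist())
```

```text
[0.46542711 0.19817379 0.14725694] [[-0.964, 0.267, 0.002], [0.267, 0.964, 0.001], [-0.002, 0.001, -1.0]] [ 4.02554076e-01  3.10206044e-01 -1.48965033e-01  1.10942331e+00
 -2.61068099e-05  6.72996127e-01]
to grip mm [-38.20909057 -53.16218346  76.25165785]
[[235.0, 311.0], [462.0, 373.0], [386.0, 493.0], [137.0, 414.0]]
```

View pics/side2.png

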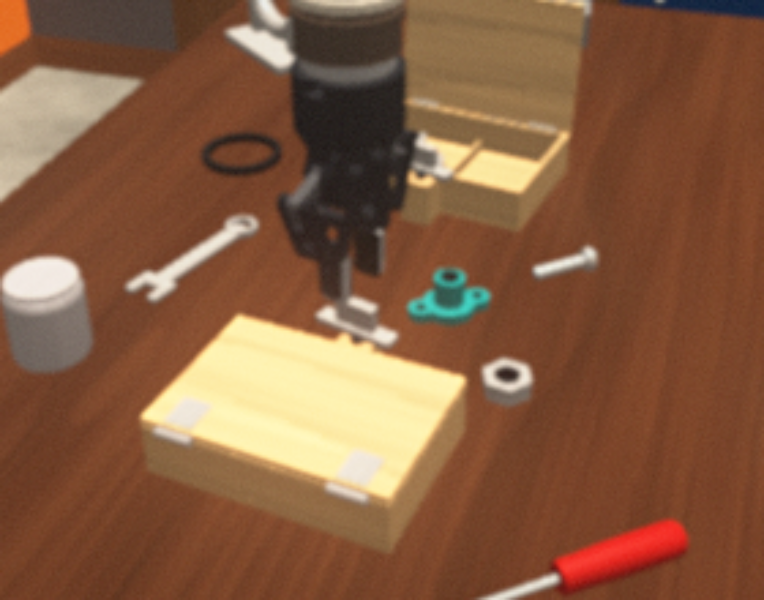

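The lid is shut: its corners are at crop (238,317), (465,378), (388,497) and (143,418), matching the prediction. The button fin at (357,312) is still along the edge, so I'll go and grip it.

Emit:
{"method": "move_arm", "body": {"deltas": [[0.4,-13,-18,0,0,0,0],[0.4,-15,-20,0,0,0,0],[0.4,-10,-15,0,0,0,0],[0.4,0,0,15,0,0,0],[0.4,0,0,25,0,0,0],[0.4,0,0,20,0,0,0],[0.4,0,0,11,0,0,0],[0.4,0,0,5,0,0,0],[0.4,0,0,0,0,0,0]]}}

```text
clock: 12.15
eef_pos: [0.4856, 0.1362, 0.0683]
tool_rot: [0.135, 0.991, -0.001, -0.002]
ft_force: [0.5, 0.4, -0.1]
grip_width: 0.0341
grasp_force: 0.0
```

Emit:
{"method": "move_arm", "body": {"deltas": [[0,0,0,0,0,0,0],[0,0,0,0,0,0,0],[0,0,0,0,0,0,0],[0,0,0,0,0,0,0],[0,0,0,0,0,0,0]]}}

```text
clock: 12.57
eef_pos: [0.488, 0.1375, 0.0712]
tool_rot: [0.135, 0.991, 0.001, 0.001]
ft_force: [-0.2, 3.8, 1.5]
grip_width: 0.0085
grasp_force: 60.8
```

Emit:
{"method": "move_arm", "body": {"deltas": [[0,0,0,0,0,0,3],[0,0,0,0,0,0,5],[0,0,0,0,0,0,5],[0,0,0,0,0,0,5],[0,0,0,0,0,0,5],[0,0,0,0,0,0,5],[0,0,0,0,0,0,5],[0,0,0,0,0,0,5]]}}

```text
clock: 13.23
eef_pos: [0.4876, 0.1371, 0.0712]
tool_rot: [0.452, 0.892, 0.001, 0.0]
ft_force: [-0.1, 2.3, 2.7]
grip_width: 0.0085
grasp_force: 61.0
```

Emit:
{"method": "move_arm", "body": {"deltas": [[0,0,0,0,0,0,5],[0,0,0,0,0,0,5],[0,0,0,0,0,0,5],[0,0,0,0,0,0,5],[0,0,0,0,0,0,5],[0,0,0,0,0,0,5],[0,0,0,0,0,0,5],[0,0,0,0,0,0,5],[0,0,0,0,0,0,0]]}}

```text
clock: 13.98
eef_pos: [0.487, 0.1369, 0.0711]
tool_rot: [0.729, 0.684, 0.0, -0.0]
ft_force: [-2.9, 1.8, 4.9]
grip_width: 0.0082
grasp_force: 61.3
```

Emit:
{"method": "move_arm", "body": {"deltas": [[0.4,0,0,0,0,0,0],[0.4,0,0,0,0,0,0],[0.4,0,0,0,0,0,0],[0.4,0,0,-10,0,0,0],[0.4,0,0,-30,0,0,0],[0.4,0,0,-38,0,0,0],[0.4,0,0,-38,0,0,0],[0.4,0,0,-30,0,0,0],[0.4,0,0,0,0,0,0],[0.4,0,0,0,0,0,0]]}}

```text
clock: 14.82
eef_pos: [0.4889, 0.1368, 0.2192]
tool_rot: [0.729, 0.685, 0.003, 0.002]
ft_force: [0.0, 0.7, -0.6]
grip_width: 0.0344
grasp_force: 0.0
```

Run:
```python
from h import *
a=bot.camera("side");cv2.imwrite("pics/side3.png",cv2.resize(a[110:350,100:400],(750,600)))
o=bot.get_obs();print(o["eef_pos"],o["ft_force"],o["clock"])
```

```text
[0.4876206  0.13648636 0.21715604] [ 0.91418739  0.20471965 -0.57487743] 14.8667
```

View pics/side3.png

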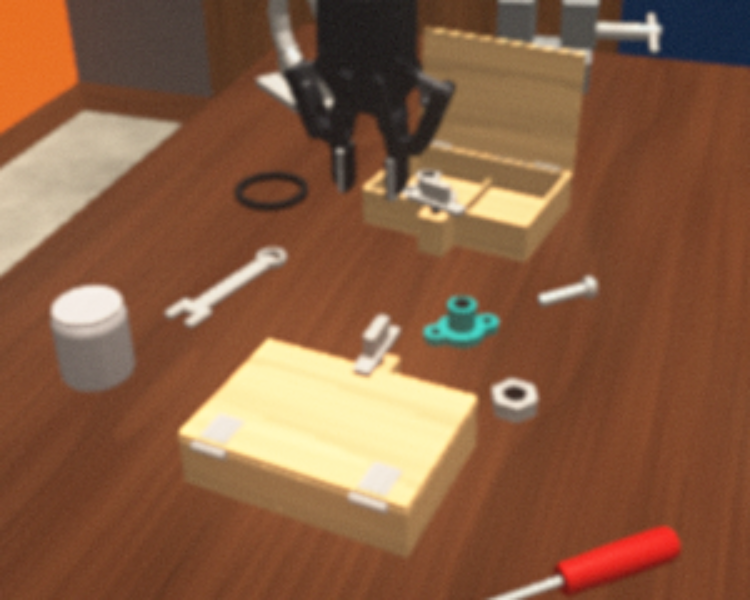

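The lid is shut and the button lies square across it at crop (377,345). Everything else is in place and the gripper is clear.

```bash
python3 -c "
from workcell import bot
print(bot.job_done())"
```

```text
the job is handed in; nothing more can be done
None
```

The loose eared cap lies flat in the far half of the left box with its match, that lid is shut and its turnbutton is square across it; the right box and the bystander parts looked undisturbed in the last picture, and the job was handed in at about 15 s with no verdict returned.

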